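# Let a tape reel back one notch

## Robot

A 7-joint arm with a two-finger parallel gripper is mounted at the origin on the work surface; the furniture and walls round the work are solid. World frame = base frame: x ahead of the robot, y to its left, z up, the work surface at z = 0. Lengths are in m, angles in degrees, forces in N, time in s.
With the tool pointing down it reaches from about 0.35 to 0.9 m from the base axis. Payload 8.1 kg.
Tool frame: the origin (TCP) lies at the very end of the fingers, on their centre line; the grasp point (between the pads) lies 19 mm behind it (robot.tcp_to_grasp is the distance from the TCP to the grasp point, in m); z points along the fingers, y is the line along which they close (so a half turn about z gives the same grasp; the last joint's range is limited). The gripper opens to 92 mm and grips with 3 to 60 N. Pads are 19 mm wide; open, the fingers measure 130 mm over their backs; the gripper's body (75 mm by 190 mm) begins 47 mm behind the grasp point.
Start: joints at [65.111, 24.895, 1.432, 90.138, -0.665, 64.973, -4.303], TCP at [0.204, -0.591, 0.227] pointing down, gripper open.
Joint ranges: [-149.89, 149.89], [-25.12, 119.58], [-72.63, 75.52], [4.76, 147.25], [-75.54, 255.54], [6.69, 114.76], [-157.13, 157.13]. Speed limits (degrees/s): [127.2, 127.2, 172.46, 172.46, 180, 180, 180].

## Interface

Orientations are given as [roll, pitch, yaw] about the fixed x, y, z axes, in that order (R = Rz(yaw) Ry(pitch) Rx(roll)).
In Python, from bench import robot gives the robot as it stands.
- The arm moves only by the shell command python3 steer.py 'ROWS' [OPENING] [FORCE]. ROWS is a JSON object whose key "moves" holds a list of rows, 1 to 20 of them, each of 6 numbers: dx, dy, dz in m, then a rotation vector rx, ry, rz in degrees; each row is the pose to reach, as a shift and turn from the pose commanded when the command began, along the tool's axes at that moment; what a row does not reach only later rows make up. A row lasts 1/10 s, in which the tool goes at most 0.05 m and 8.59 degrees, less where a joint would pass 70% of its speed; a pose out of reach is approached as far as the arm can. OPENING is the opening from 0.0 (shut) to 1.0 (fully open), set as the command begins (- or left out keeps the last). The fingers move at their own pace and stop on an object; FORCE is the grip in N (left out, the last holds). Time passes only in rows, so rows that do not move let the fingers close. It prints the time, the measured TCP pose, the force, the opening and the grip force at its end. Input that does not fit is refused with a message, and nothing moves.
- robot.get_obs(): the state, without advancing time (a new reading comes with each control period).
- robot.snapshot(name): name is "scene" or "top" or "wrist"; returns (picture, depth): 400x640x3 uint8, red, green, blue; 400x640 float32, m along the optical axis (not along the pixel's ray), 0 where there is no reading.
- robot.camera_model(name): a dict with "intrinsics" (3x3 intrinsics, pixels), "D" ([k1, k2, p1, p2, k3] as OpenCV has them; the pictures are not rectified), "extrinsics" (4x4, takes a point from world to camera coordinates). Camera axes: x right, y up, looking along -z (the intrinsics and any distortion apply to the point x, -y, -z); pixel columns grow to the right and rows downward; lengths in m; the calibration is good to about 2 mm. A picture is of the moment at which its call begins: read the wrist's pose just before it. camera_model takes no time and is no camera call; for the wrist camera it gives the pose at the moment of the call.
- robot.close_job(): hands the job in; it is judged then, once.
The state is a dict: "time": time; "q": joint angles; "qd": joint speeds; "effort": joint torques, N m; "position": TCP position; "tcp_rot": TCP orientation; "force": force on the tool from outside, world axes, zero at the start; "ft_torque": the same for the moment, N m; "width": opening from 0.0 (shut) to 1.0 (fully open); "grasp_force": force on a finger pad.
Only numpy, scipy, OpenCV 4.12 (cv2) and the standard library are available. Lean on these libraries where they do the work, as an engineer would, in place of code of your own. Each camera call takes 0.05 s, during which the arm holds its last target. There are 200 camera calls.

## Task

The tape on the bench reel stand has been wound one notch too tight. With a fingertip, and without pinching or grasping anything, lift the pawl well clear of the toothed ratchet wheel by pushing its thumb lug right over, push the peg that stands up from the reel's hub away from you until the wheel has gone backward by one notch (one tooth), and then push the lug back so that the pawl sits fully down in the next tooth gap. Push gently and leave the loose things on the bench where they are.

Things in the scene. Friction and masses are not known exactly. Their poses are not given: they have to be found in the camera images.
- reel_stand: Grey stand screwed to the bench, base 160 x 90 x 10 mm. Origin on the bench under the wheel axle; z up, +x away from the robot and to its right (yaw -1.02 to -0.58), +y to the left and away; axles along y. Along y: push pegs at -42 mm, ratchet wheel and pawl at 0, cheek and pawl post 15 to 27, brown tape roll (110 mm dia) 30 to 80. Nothing is above 225 mm.
- wheel_axis (a point): Centre of the steel ratchet wheel, stand (0, 0, 90) mm. Wheel 114 mm over the tips of its 8 saw teeth (45 deg apart, 16 mm deep), 14 mm thick. The hub at its right end (stand y = -42 mm) carries 4 radial pegs 90 deg apart, 12 mm thick, reaching 78 mm from the axis, with 18 mm black ball ends.
- top_peg (a point): Centre of the ball end of the peg that stands up at the start, 69 mm from the axle. The peg leans from the vertical toward stand -x (toward the robot) by 0.27 rad minus the wheel joint's value.
- ratchet_wheel (a joint): Turn of wheel, pegs and roll, rad; grows as the wheel goes backward: its top moves to stand +x, away from the robot. One notch = 0.785. Starts between -0.22 and 0. With the pawl fully down it has play: -0.37 to 0.03 in the starting gap, 0.42 to 0.81 in the next one. It stays where it is left (friction 0.08 N m, 1.5 N at the peg).
- pawl_pivot (a point): Pivot of the dark steel pawl, stand (75, 0, 156) mm. The pawl is an L; when down, from the pivot along stand axes: a level lever to x = -66 mm, 10 mm thick, with a nose at its end down to z = -21 mm between the teeth; and a thumb lug straight up to z = +66 mm, 8 mm thick, its top 30 mm widened to 22 mm (y).
- pawl_lug (a point): Middle of the free end of the pawl's thumb lug, 66 mm from the pivot. Pawl down: lug upright, stand (75, 0, 222) mm. Pawl lifted: the lug leans to stand +x, its end about 47 mm to +x of the pivot and 46 mm above it. Pushing the lug level, 40 to 60 mm above the pivot, works both ways.
- pawl (a joint): Angle of the pawl, rad: 0 = fully down in a tooth gap, against its stop; grows as the lug is pushed to stand +x (away from the robot) and the nose rises; the nose is clear of the teeth above about 0.25; 0.8 = fully lifted, against the other stop. A friction washer holds it at any angle; about 1 N at the lug moves it.
- stapler: Loose blue desk stapler, 135 mm long, a bystander; origin at its underside centre.
- date_stamp: Loose upright stamp with a red-brown round handle, 77 mm high, a bystander; origin at its underside centre.
- marker_red: Loose red and white marker, 110 mm long, a bystander; origin at its underside centre.
- glue_tube: Loose blue glue tube, 136 mm long, a bystander; origin at its underside centre.
- masking_roll: Loose flat roll of masking tape, 96 mm across, 25 mm high, a bystander; origin at its underside centre.

How it is judged:
By the outcome, as a careful person would: the job done as asked, in the order asked, and still so for the second after the job is handed in, with the robot touching nothing.
It also fails if it takes over 48 s, if anything falls off the work surface, if the arm or the gripper's body presses on something with over 40 N, if the wrist force passes 120 N, or if a joint passes its speed limit or range.

## Working session

There is one attempt and no reset: what is moved stays moved. The work goes in short steps, Python scripts to look and compute and a shell command to move; the robot and the scene stay as the last step left them, time stands still between calls to the robot, and variables do not carry over. Pictures are saved under pics/ and viewed, at most 10 in all, crops included, and the job is handed in when it is done.

```bash
ls; mkdir -p pics
python3 - <<'E'
from bench import robot
import cv2,numpy as np
o=robot.get_obs();print(o)
for n in("scene","top"):
    p,d=robot.snapshot(n);cv2.imwrite(f"pics/{n}0.png",p[:,:,::-1]);np.savez(f"pics/{n}0.npz",p=p,d=d)
    m=robot.camera_model(n);print(m)
    np.savez(f"pics/{n}0.npz",p=p,d=d,K=m["intrinsics"],D=m["D"],E=m["extrinsics"])
E
```

```text
bench.py
pics
steer.py
{'time': 0.0, 'q': array([65.11069156, 24.93590759,  1.43208623, 90.18979265, -0.66300753,
       64.97310321, -4.30210831]), 'qd': array([ 0.10765609,  0.06476306, -0.00545816,  0.0505494 , -0.03136536,
       -0.01903628,  0.03084091]), 'effort': array([-3.92170041e-04, -6.67853093e+01,  9.84536223e-01, -3.14459431e+01,
       -6.05199533e-02,  4.28507896e-02,  1.35092664e-04]), 'position': array([ 0.20334729, -0.59044896,  0.22594647]), 'tcp_rot': array([-1.79910041e+02,  1.01876882e-02,  1.90071304e+01]), 'force': array([-0.14429701, -0.66504859, -0.24816155]), 'ft_torque': array([-0.01728842,  0.00984344, -0.00309979]), 'grasp_force': 0.0, 'width': 0.997281204713033}
{'intrinsics': array([[491.84293179,   0.        , 315.21533066],
       [  0.        , 491.84293179, 197.17694188],
       [  0.        ,   0.        ,   1.        ]]), 'D': array([-0.08688565,  0.        ,  0.        ,  0.        ,  0.        ]), 'extrinsics': array([[-8.57297803e-01, -5.14820745e-01, -2.77734324e-04,
         3.00297412e-01],
       [ 3.13092723e-01, -5.21801223e-01,  7.93534139e-01,
        -3.14747334e-01],
       [-4.08672759e-01,  6.80208118e-01,  6.08525671e-01,
        -7.26644198e-01],
       [ 0.00000000e+00,  0.00000000e+00,  0.00000000e+00,
         1.00000000e+00]])}
{'intrinsics': array([[488.05868149,   0.        , 314.29539376],
       [  0.        , 488.05868149, 203.8380885 ],
       [  0.        ,   0.        ,   1.        ]]), 'D': array([-0.09528095,  0.        ,  0.        ,  0.        ,  0.        ]), 'extrinsics': array([[ 0.00569672, -0.99977609, -0.02037945, -0.1347617 ],
       [ 0.98917697,  0.00264592,  0.1467035 , -0.45786164],
       [-0.14661673, -0.02099461,  0.98897056, -1.10930346],
       [ 0.        ,  0.        ,  0.        ,  1.        ]])}
```

View pics/scene0.png

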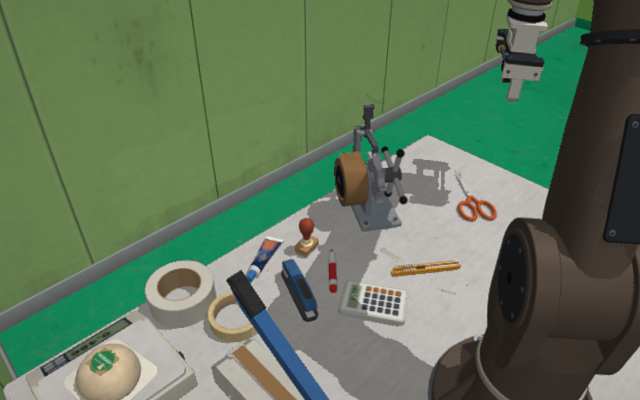

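View pics/top0.png

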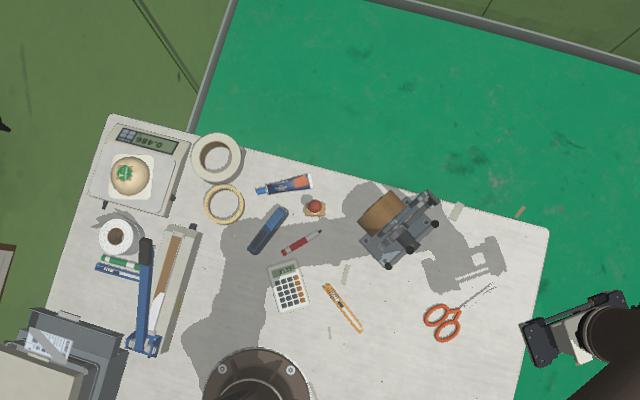

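The scene picture shows the stand near (370,180) with the lug at (368,110). In the top picture it is near (400,230), with the roll at (380,213).

```bash
cat > h.py <<'E'
import numpy as np,cv2
def load(n): return np.load(f"pics/{n}.npz")
def cloud(z):
    d=z["d"];v,u=np.nonzero(d>0)
    n=cv2.undistortPoints(np.stack([u,v],1).astype(np.float64)[:,None],z["K"],z["D"])[:,0]
    r=d[v,u];c=np.stack([n[:,0]*r,-n[:,1]*r,-r],1)
    R,t=z["E"][:3,:3],z["E"][:3,3]
    return u,v,(c-t)@R
def project(z,P):
    c=np.atleast_2d(P)@z["E"][:3,:3].T+z["E"][:3,3]
    return cv2.projectPoints(c*[1,-1,-1],np.zeros(3),np.zeros(3),z["K"],z["D"])[0][:,0]
def ray(z,uv):
    n=cv2.undistortPoints(np.array([[uv]],float),z["K"],z["D"])[0,0]
    R,t=z["E"][:3,:3],z["E"][:3,3]
    d=np.array([n[0],-n[1],-1])@R;return -t@R,d/np.linalg.norm(d)
def tri(z1,p1,z2,p2):
    a,d=ray(z1,p1);b,e=ray(z2,p2)
    s=np.linalg.lstsq(np.stack([d,-e],1),b-a,rcond=None)[0]
    P,Q=a+s[0]*d,b+s[1]*e;return (P+Q)/2,np.linalg.norm(P-Q)
E
python3 - <<'E'
from h import *
a=load("scene0")["p"][95:235,325:425];b=load("top0")["p"][180:280,350:450]
A=cv2.resize(a,None,fx=4,fy=4,interpolation=2);B=cv2.resize(b,None,fx=4,fy=4,interpolation=2)
o=np.zeros((560,800,3),np.uint8);o[:,:400]=A;o[:400,400:]=B
cv2.imwrite("pics/crop0.png",o[:,:,::-1])
for n in("scene0","top0"):
    z=load(n);u,v,P=cloud(z);w=(P[:,2]>0.02)&(P[:,2]<.25)&(abs(P[:,0]-.55)<.25)&(abs(P[:,1]+.35)<.2)
    print(n,w.sum(),P[w].min(0),P[w].max(0),(z["d"]>0).mean())
    w2=w&(P[:,2]>.19);print(np.c_[u,v][w2][:3],P[w2].mean(0),w2.sum())
E
```

```text
scene0 3740 [ 0.30896963 -0.39801337  0.02010797] [ 0.48476752 -0.22439127  0.22199744] 0.988546875
[[370 104]
 [371 104]
 [372 104]] [ 0.44197096 -0.36946846  0.20699623] 140
top0 2748 [ 0.3070075  -0.40206391  0.02006375] [ 0.47775092 -0.15081245  0.22529877] 0.9960859375
[[432 194]
 [433 194]
 [430 195]] [ 0.44076601 -0.37116674  0.21439073] 88
```

View pics/crop0.png

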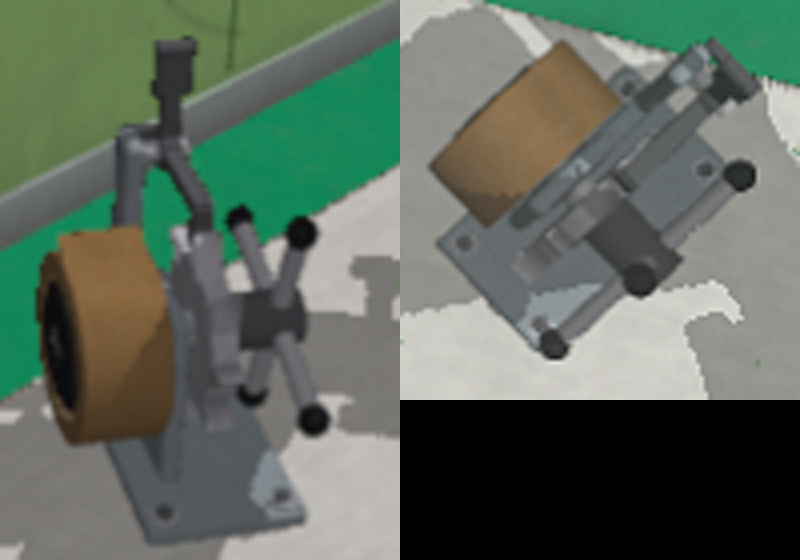

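The crops show three ball ends in the top view at pixels (435,224), (410,249.5) and (389,266), and the pawl is down. In the scene view the balls are at (400.5,153), (385,149) and (403,199.5).

Run:
```python
from h import *
s,t=load("scene0"),load("top0")
def ref(z,c,r=4):
    x,y=int(round(c[0])),int(round(c[1]));g=z["p"][y-r:y+r+1,x-r:x+r+1].max(2);m=g<60
    v,u=np.nonzero(m);return (u.mean()+x-r,v.mean()+y-r)
T={k:ref(t,c) for k,c in dict(far=(435,224),top=(410,249.5),near=(389,266)).items()}
S={k:ref(s,c) for k,c in dict(a=(400.5,153),b=(385,149),c=(403,199.5)).items()}
for k in T:
  for l in S:
    P,e=tri(t,T[k],s,S[l]);print(k,l,P.round(4),round(e,4))
# lug (top): 3D points high up
for z in(s,t):
    u,v,P=cloud(z);w=(P[:,2]>.19)&(P[:,2]<.25)&(abs(P[:,0]-.44)<.06)&(abs(P[:,1]+.37)<.06)
    print(P[w].mean(0),P[w].min(0),P[w].max(0))
    c=P[(P[:,2]>.216)&w];print(c.mean(0),len(c)); print(project(z,c.mean(0)))
# base plate: points z 5-15mm grey
u,v,P=cloud(t);w=(abs(P[:,2]-.01)<.004)&(abs(P[:,0]-.4)<.13)&(abs(P[:,1]+.3)<.13)
print(cv2.minAreaRect((P[w][:,:2]*1000).astype(np.float32)),w.sum())
# tape roll: brown
p=t["p"][v,u].astype(int);w=(p[:,0]-p[:,2]>45)&(p[:,0]<200)&(P[:,2]>.1)&(abs(P[:,0]-.42)<.1)&(abs(P[:,1]+.27)<.1)
print("roll",cv2.minAreaRect((P[w][:,:2]*1000).astype(np.float32)),P[w][:,2].max())
```

```text
far a [ 0.3897 -0.4013  0.1064] 0.0317
far b [ 0.4057 -0.3943  0.1131] 0.0035
far c [ 0.394  -0.4395 -0.0483] 0.0571
top a [ 0.3469 -0.3311  0.1556] 0.0022
top b [ 0.3612 -0.3236  0.1638] 0.0341
top c [ 0.3455 -0.3576  0.0201] 0.0163
near a [ 0.3198 -0.2784  0.1924] 0.0181
near b [ 0.3331 -0.2712  0.2006] 0.0477
near c [ 0.3153 -0.2967  0.0711] 0.003
[ 0.44197096 -0.36946846  0.20699623] [ 0.43284137 -0.37888464  0.19023116] [ 0.45224716 -0.36107217  0.22199744]
[ 0.44238235 -0.36984534  0.21907676] 39
[[368.41310311 106.15245011]]
[ 0.44076601 -0.37116674  0.21439073] [ 0.43141803 -0.38227639  0.19153445] [ 0.4509565  -0.36301313  0.22529877]
[ 0.44104582 -0.37229885  0.22097208] 55
[[434.85309742 198.7984288 ]]
((395.4487609863281, -304.62725830078125), (245.6450653076172, 245.24864196777344), 89.99018859863281) 1101
roll ((432.30389404296875, -284.49700927734375), (46.34941101074219, 78.84747314453125), 42.21687698364258) 0.14840518160159746
```

```bash
python3 steer.py '{"moves":[[0,0,-0.015,0,0,0],[0.01,-0.006,-0.034,0,0,5],[0.03,-0.017,-0.034,0,0,10],[0.055,-0.031,-0.034,0,0,15],[0.08,-0.045,-0.034,0,0,20],[0.105,-0.06,-0.034,0,0,26],[0.13,-0.074,-0.034,0,0,31],[0.155,-0.088,-0.034,0,0,36],[0.18,-0.102,-0.034,0,0,42],[0.205,-0.116,-0.034,0,0,48],[0.23,-0.131,-0.034,0,0,54],[0.255,-0.145,-0.034,0,0,60],[0.275,-0.156,-0.034,0,0,66.2],[0.283,-0.161,-0.034,0,0,66.2],[0.283,-0.161,-0.034,0,0,66.2],[0.283,-0.161,-0.034,0,0,66.2],[0.283,-0.161,-0.034,0,0,66.2]]}' 0 5
cat > st.py <<'E'
from bench import robot
import numpy as np
c,s=np.cos(-.824),np.sin(-.824)
def show():
    o=robot.get_obs();d=np.array(o["position"])[:2]-[.3913,-.3170]
    f=o["force"]
    print("t",round(o["time"],2),"stand x,y,z mm",np.round([1e3*(c*d[0]+s*d[1]),1e3*(-s*d[0]+c*d[1]),1e3*o["position"][2]],1),"rot",np.round(o["tcp_rot"],1),"F stand",np.round([c*f[0]+s*f[1],-s*f[0]+c*f[1],f[2]],2),"w",round(o["width"],3))
if __name__=="__main__":
    show();
E
python3 st.py
```

```text
time: 1.8
position: [0.4175, -0.3479, 0.2607]
tcp_rot: [180.0, -0.0, -47.2]
force: [-0.1, -0.1, 0.5]
width: 0.005
grasp_force: 0.0
t 1.8 stand x,y,z mm [ 40.5  -1.8 260.7] rot [180.   -0.  -47.2] F stand [-0.   -0.18  0.49] w 0.005
```

```bash
python3 steer.py '{"moves":[[0,-0.002,0.02,0,0,0],[0,-0.002,0.04,0,0,0],[0,-0.002,0.055,0,0,0],[0,-0.002,0.062,0,0,0],[0,-0.002,0.062,0,0,0],[0,-0.002,0.062,0,0,0]]}'
python3 - <<'E'
import st;st.show()
from h import *
from bench import robot
p,d=robot.snapshot("scene");q,_=robot.snapshot("top")
A=cv2.resize(p[60:220,320:440],None,fx=3.3,fy=3.3);B=cv2.resize(q[170:290,350:470],None,fx=3.3,fy=3.3)
o=np.zeros((528,792,3),np.uint8);o[:,:396]=A;o[:396,396:]=B;cv2.imwrite("pics/c1.png",o[:,:,::-1])
E
```

```text
time: 2.4
position: [0.4201, -0.3458, 0.1993]
tcp_rot: [180.0, -0.0, -47.2]
force: [0.3, 0.5, 0.0]
width: 0.006
grasp_force: 0.0
t 2.4 stand x,y,z mm [ 40.8   1.6 199.3] rot [180.   -0.  -47.2] F stand [-0.16  0.56  0.02] w 0.006
```

View pics/c1.png

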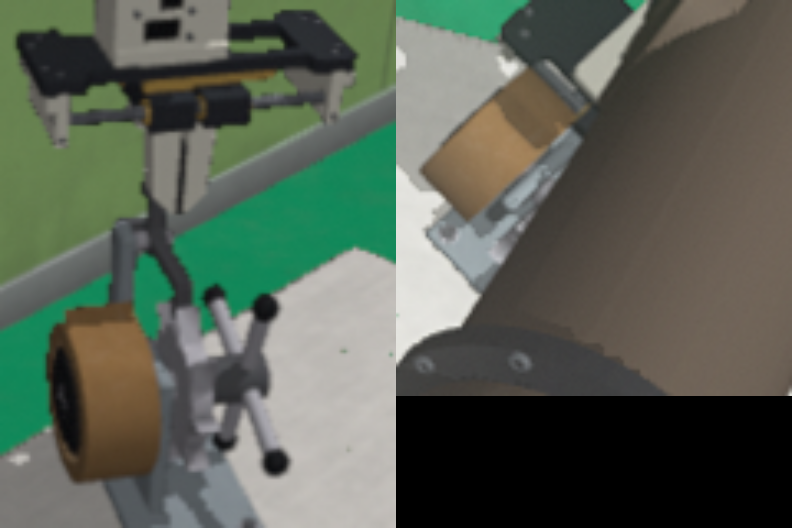

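The fingertip is shut and hangs in front of the lug, with its tip at about crop pixel (180,212). The arm blocks the top camera, so I'll rely on the scene camera and start the push.

```bash
python3 steer.py '{"moves":[[0.006,0,0,0,0,0],[0.012,0,0,0,0,0],[0.018,0,0,0,0,0],[0.022,0,0,0,0,0],[0.026,0,0,0,0,0],[0.03,0,0,0,0,0],[0.034,0,0,0,0,0],[0.038,0,0,0,0,0],[0.042,0,0,0,0,0],[0.046,0,0,0,0,0],[0.05,0,0,0,0,0],[0.053,0,0,0,0,0],[0.053,0,0,0,0,0]]}' && python3 st.py
```

```text
time: 3.8
position: [0.4566, -0.3845, 0.1988]
tcp_rot: [180.0, -0.0, -47.2]
force: [0.3, -0.3, -0.4]
width: 0.002
grasp_force: 0.1
t 3.8 stand x,y,z mm [ 93.9   2.  198.8] rot [180.   -0.  -47.2] F stand [ 0.43 -0.03 -0.37] w 0.002
```

```bash
for i in 1; do python3 steer.py '{"moves":[[0.003,0,0,0,0,0],[0.006,0,0,0,0,0],[0.006,0,0,0,0,0]]}' && python3 st.py;done
python3 - <<'E'
from h import *
from bench import robot
p,d=robot.snapshot("scene")
A=cv2.resize(p[60:180,320:440],None,fx=5,fy=5)
cv2.imwrite("pics/c2.png",A[:,:,::-1])
E
```

```text
time: 4.1
position: [0.4606, -0.3888, 0.1988]
tcp_rot: [180.0, -0.0, -47.2]
force: [-0.3, 0.5, 0.5]
width: 0.008
grasp_force: 0.2
t 4.1 stand x,y,z mm [ 99.7   2.1 198.8] rot [180.   -0.  -47.2] F stand [-0.63  0.11  0.53] w 0.008
```

View pics/c2.png

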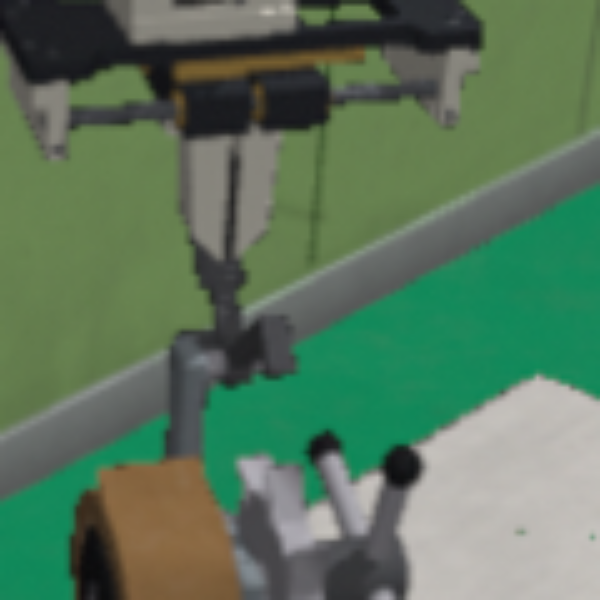

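The pawl nose, at about (280,345), has risen well clear of the teeth. I'll push on until it meets the stop.

```bash
python3 steer.py '{"moves":[[0.002,0,0,0,0,0],[0.003,0,0,0,0,0],[0.003,0,0,0,0,0]]}' && python3 st.py;  python3 steer.py '{"moves":[[0.001,0,0,0,0,0],[0.002,0,0,0,0,0],[0.002,0,0,0,0,0]]}' && python3 st.py
```

```text
time: 4.45
position: [0.4624, -0.3907, 0.1987]
tcp_rot: [180.0, -0.0, -47.2]
force: [-1.3, 0.6, -0.4]
width: 0.008
grasp_force: 0.2
t 4.45 stand x,y,z mm [102.4   2.1 198.7] rot [180.   -0.  -47.2] F stand [-1.27 -0.56 -0.44] w 0.008
time: 4.75
position: [0.4633, -0.3917, 0.1985]
tcp_rot: [180.0, 0.1, -47.2]
force: [-2.4, 2.5, 2.0]
width: 0.008
grasp_force: 1.8
t 4.75 stand x,y,z mm [103.7   2.1 198.5] rot [ 1.80e+02  1.00e-01 -4.72e+01] F stand [-3.49 -0.07  2.02] w 0.008
```

```bash
python3 steer.py '{"moves":[[-0.008,0,0,0,0,0],[-0.025,0,0,0,0,0],[-0.04,0,-0.02,0,0,0],[-0.06,0.01,-0.045,0,0,0],[-0.085,0.02,-0.05,0,0,0],[-0.11,0.03,-0.05,0,0,0],[-0.135,0.04,-0.05,0,0,0],[-0.15,0.044,-0.04,0,0,0],[-0.156,0.044,-0.02,0,0,0],[-0.156,0.044,0.01,0,0,0],[-0.156,0.044,0.035,0,0,0],[-0.156,0.044,0.05,0,0,0],[-0.156,0.044,0.051,0,0,0],[-0.156,0.044,0.051,0,0,0]]}'
python3 - <<'E'
import st;st.show()
from h import *
from bench import robot
p,d=robot.snapshot("scene")
A=cv2.resize(p[80:220,320:440],None,fx=4.2,fy=4.2)
cv2.imwrite("pics/c3.png",A[:,:,::-1])
E
```

```text
time: 6.15
position: [0.3255, -0.3077, 0.1481]
tcp_rot: [180.0, -0.0, -47.2]
force: [0.0, -0.1, 0.3]
width: 0.006
grasp_force: 0.0
t 6.15 stand x,y,z mm [-51.5 -42.  148.1] rot [180.   -0.  -47.2] F stand [ 0.11 -0.05  0.27] w 0.006
```

View pics/c3.png

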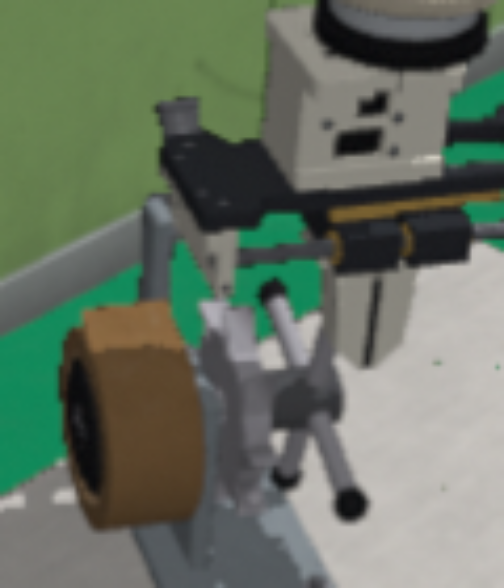

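The gripper is behind the top peg and the pawl is lifted. I'll tilt the tool back 12° so the body stays clear of the raised lever, then push.

```bash
python3 steer.py '{"moves":[[0,0,0,0,4,0],[0,0,0.001,0,8,0],[0,0,0.002,0,12,0],[0.005,0,0.002,0,12,0],[0.01,0,0.002,0,12,0],[0.014,0,0.002,0,12,0],[0.018,0,0.002,0,12,0],[0.022,0,0.002,0,12,0],[0.026,0,0.002,0,12,0],[0.03,0,0.002,0,12,0],[0.034,0,0.002,0,12,0],[0.038,0,0.002,0,12,0],[0.042,0,0.002,0,12,0],[0.046,0,0.002,0,12,0],[0.05,0,0.002,0,12,0],[0.05,0,0.002,0,12,0]]}'
python3 - <<'E'
import st;st.show()
from h import *
from bench import robot
s=robot.snapshot("scene");m=robot.camera_model("scene")
np.savez("pics/s4.npz",p=s[0],d=s[1],K=m["intrinsics"],D=m["D"],E=m["extrinsics"])
A=cv2.resize(s[0][80:220,320:440],None,fx=4.2,fy=4.2)
cv2.imwrite("pics/c4.png",A[:,:,::-1])
# predicted ball pixels for q values (all pegs)
z=load("s4");c,sn=st.c,st.s
for q in(.4,.5,.6,.7,.8):
    r=[]
    for k in range(4):
        a=-(.27-q)+k*np.pi/2;X,Y,Z=.069*np.sin(a),-.042,.091+.069*np.cos(a)
        r.append([.3913+c*X-sn*Y,-.317+sn*X+c*Y,Z])
    print(q,((project(z,np.array(r))-[320,80])*4.2).round().astype(int).tolist())
E
```

```text
time: 7.8
position: [0.3597, -0.3447, 0.1457]
tcp_rot: [180.0, -12.0, -47.2]
force: [-0.5, 1.0, -0.8]
width: 0.01
grasp_force: 0.2
t 7.8 stand x,y,z mm [ -1.1 -42.  145.7] rot [180.  -12.  -47.2] F stand [-1.02  0.31 -0.79] w 0.01
0.4 [[318, 269], [267, 336], [304, 509], [359, 457]]
0.5 [[313, 265], [267, 348], [308, 515], [360, 444]]
0.6 [[308, 261], [267, 360], [313, 520], [360, 431]]
0.7 [[304, 259], [268, 372], [317, 524], [359, 417]]
0.8 [[299, 258], [269, 385], [322, 526], [358, 403]]
```

View pics/c4.png

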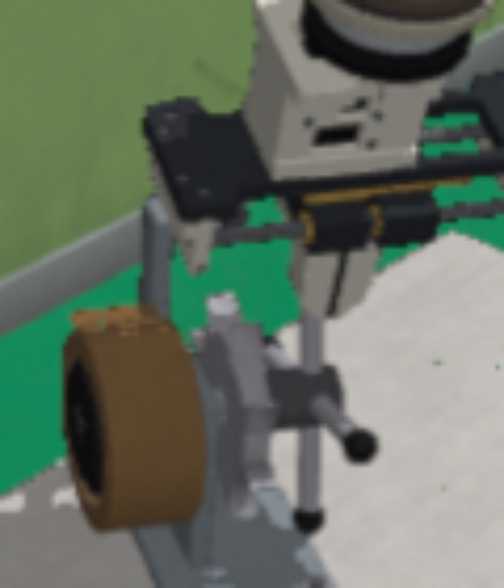

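The near ball is at (359,445) and the bottom ball at (309,517), so the wheel is at about 0.5 rad. It needs about 10 mm more.

```bash
python3 steer.py '{"moves":[[0.0035,0,0.0007,0,0,0],[0.007,0,0.0015,0,0,0],[0.0105,0,0.0022,0,0,0],[0.0105,0,0.0022,0,0,0]]}'
python3 - <<'E'
import st;st.show()
from h import *
from bench import robot
s=robot.snapshot("scene")[0]
g=s.max(2)
for nm,(x,y) in dict(near=(405.5,181),bot=(395,204)).items():
    x0,y0=int(x)-9,int(y)-9;v,u=np.nonzero(g[y0:y0+19,x0:x0+19]<50);print(nm,((u.mean()+x0-320)*4.2).round(),((v.mean()+y0-80)*4.2).round(),len(u))
E
```

```text
time: 8.25
position: [0.3671, -0.3525, 0.1458]
tcp_rot: [180.0, -12.0, -47.2]
force: [-0.2, 0.8, -0.0]
width: 0.006
grasp_force: 0.3
t 8.25 stand x,y,z mm [  9.6 -41.9 145.8] rot [180.  -12.  -47.2] F stand [-0.7   0.36 -0.03] w 0.006
near 357.0 420.0 40
bot 313.0 525.0 27
```

The wheel is now at about 0.68 rad, inside the next gap (0.42 to 0.81). I'll back off, rise, straighten the tool and go round to the far side of the lug.

```bash
python3 steer.py '{"moves":[[-0.005,0,-0.001,0,0,0],[-0.018,0,-0.004,0,0,0],[-0.0293,0,-0.0062,0,0,0],[-0.025,0,-0.025,0,0,0],[-0.018,0,-0.06,0,-4,0],[-0.01,0,-0.095,0,-8,0],[-0.0064,0,-0.114,0,-12,0],[-0.0064,0,-0.114,0,-12,0],[-0.0064,0,-0.114,0,-12,0]]}' && python3 st.py && python3 steer.py '{"moves":[[0.02,-0.005,0,0,0,0],[0.045,-0.01,0,0,0,0],[0.075,-0.02,0,0,0,0],[0.105,-0.03,0,0,0,0],[0.135,-0.04,0,0,0,0],[0.16,-0.042,0,0,0,0],[0.175,-0.042,0,0,0,0],[0.175,-0.042,0,0,0,0],[0.175,-0.042,0,0,0,0]]}' && python3 st.py
```

```text
time: 9.2
position: [0.3459, -0.3298, 0.2556]
tcp_rot: [180.0, -0.0, -47.2]
force: [-0.1, 0.7, -0.8]
width: 0.008
grasp_force: 0.0
t 9.2 stand x,y,z mm [-21.4 -42.  255.6] rot [180.   -0.  -47.2] F stand [-0.56  0.38 -0.81] w 0.008
time: 10.1
position: [0.4949, -0.4291, 0.2546]
tcp_rot: [180.0, 0.1, -47.2]
force: [-0.8, -0.3, 0.4]
width: 0.008
grasp_force: 0.0
t 10.1 stand x,y,z mm [ 1.526e+02 -1.000e-01  2.546e+02] rot [ 1.80e+02  1.00e-01 -4.72e+01] F stand [-0.32 -0.76  0.35] w 0.008
```

```bash
python3 steer.py '{"moves":[[0,0,0.02,0,0,0],[0,0,0.045,0,0,0],[0,0,0.06,0,0,0],[0,0,0.066,0,0,0],[0,0,0.066,0,0,0]]}' && python3 st.py && python3 steer.py '{"moves":[[-0.006,0,0,0,0,0],[-0.012,0,0,0,0,0],[-0.016,0,0,0,0,0],[-0.02,0,0,0,0,0],[-0.024,0,0,0,0,0],[-0.028,0,0,0,0,0],[-0.032,0,0,0,0,0],[-0.036,0,0,0,0,0],[-0.04,0,0,0,0,0],[-0.044,0,0,0,0,0],[-0.048,0,0,0,0,0],[-0.052,0,0,0,0,0],[-0.055,0,0,0,0,0],[-0.058,0,0,0,0,0],[-0.058,0,0,0,0,0]]}' && python3 st.py
```

```text
time: 10.6
position: [0.4951, -0.4291, 0.1894]
tcp_rot: [180.0, 0.1, -47.2]
force: [0.3, 0.5, 0.4]
width: 0.006
grasp_force: 0.0
t 10.6 stand x,y,z mm [152.8  -0.  189.4] rot [ 1.80e+02  1.00e-01 -4.72e+01] F stand [-0.2   0.53  0.39] w 0.006
time: 12.1
position: [0.4562, -0.3871, 0.1899]
tcp_rot: [180.0, 0.0, -47.2]
force: [-0.4, 0.3, -0.8]
width: 0.004
grasp_force: 0.0
t 12.1 stand x,y,z mm [9.550e+01 1.000e-01 1.899e+02] rot [180.    0.  -47.2] F stand [-0.49 -0.1  -0.82] w 0.004
```

```bash
python3 steer.py '{"moves":[[-0.002,0,0,0,0,0],[-0.004,0,0,0,0,0],[-0.006,0,0,0,0,0],[-0.006,0,0,0,0,0]]}' && python3 st.py;  python3 steer.py '{"moves":[[-0.001,0,0,0,0,0],[-0.002,0,0,0,0,0],[-0.002,0,0,0,0,0]]}' && python3 st.py
python3 steer.py '{"moves":[[-0.001,0,0,0,0,0],[-0.001,0,0,0,0,0]]}' && python3 st.py
python3 - <<'E'
from h import *
from bench import robot
s=robot.snapshot("scene")[0]
cv2.imwrite("pics/c5.png",cv2.resize(s[60:210,320:440],None,fx=4,fy=4)[:,:,::-1])
E
```

```text
time: 12.5
position: [0.4532, -0.3838, 0.1901]
tcp_rot: [-180.0, -0.1, -47.2]
force: [4.3, -4.1, -3.0]
width: 0.003
grasp_force: 2.7
t 12.5 stand x,y,z mm [ 91.1   0.  190.1] rot [-1.80e+02 -1.00e-01 -4.72e+01] F stand [ 5.95  0.36 -2.99] w 0.003
time: 12.8
position: [0.453, -0.3836, 0.1903]
tcp_rot: [-180.0, -0.3, -47.2]
force: [7.8, -8.9, -6.2]
width: 0.003
grasp_force: 5.8
t 12.8 stand x,y,z mm [ 90.8   0.  190.3] rot [-180.    -0.3  -47.2] F stand [11.84 -0.38 -6.25] w 0.003
time: 13.0
position: [0.4529, -0.3835, 0.1903]
tcp_rot: [-180.0, -0.4, -47.2]
force: [10.8, -10.2, -9.2]
width: 0.007
grasp_force: 7.5
t 13.0 stand x,y,z mm [ 90.6   0.  190.3] rot [-180.    -0.4  -47.2] F stand [14.79  1.03 -9.21] w 0.007
```

View pics/c5.png

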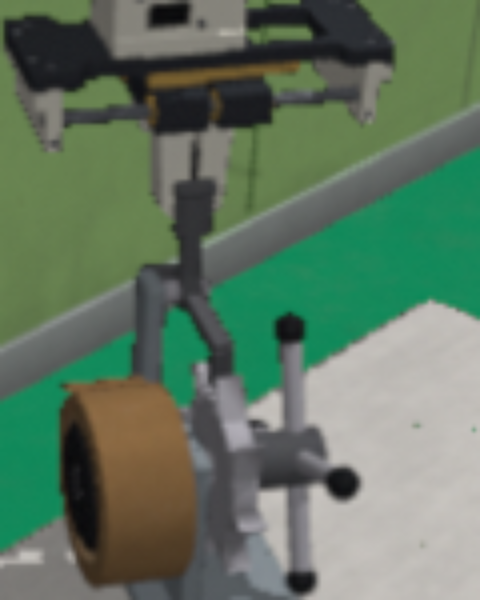

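The lug is upright at (195,210) against its stop and the nose is down in the gap. I'll back off and compare with the starting picture.

```bash
python3 steer.py '{"moves":[[0.006,0,0,0,0,0],[0.02,0,0,0,0,0],[0.04,0,-0.01,0,0,0],[0.05,0,-0.04,0,0,0],[0.05,0,-0.075,0,0,0],[0.07,0.02,-0.09,0,0,0],[0.08,0.05,-0.09,0,0,0],[0.08,0.09,-0.09,0,0,0],[0.08,0.13,-0.09,0,0,0],[0.08,0.16,-0.09,0,0,0],[0.08,0.18,-0.09,0,0,0],[0.08,0.18,-0.09,0,0,0],[0.08,0.18,-0.09,0,0,0]]}'
python3 - <<'E'
import st;st.show()
from h import *
from bench import robot
b=load("scene0")["p"]
s,d=robot.snapshot("scene");t,_=robot.snapshot("top")
def c(p,x0,x1,y0,y1,th):
    v,u=np.nonzero(p[y0:y1,x0:x1].max(2)<th);return (u.mean()+x0).round(2),(v.mean()+y0).round(2),len(u)
for p in(b,s):
    print("lug",c(p,358,380,98,122,90),"lever",c(p,362,380,126,150,100))
T0=load("top0")["p"]
for p in(T0,t): print("top lug",c(p,420,448,186,208,90))
for n,(x,y) in dict(near=(405.5,181),bot=(395,204)).items():
    print(n,[((a)*4.2) for a in (np.array(c(s,int(x)-9,int(x)+10,int(y)-9,int(y)+10,50)[:2])-[320,80])])
A=cv2.resize(b[95:235,325:425],None,fx=4,fy=4);B=cv2.resize(s[95:235,325:425],None,fx=4,fy=4)
cv2.imwrite("pics/c6.png",np.hstack([A,B])[:,:,::-1])
diff=(abs(T0.astype(int)-t).max(2)>60);diff[:,340:]=0;print("left diff px",diff[140:300,180:].sum())
E
```

```text
time: 14.35
position: [0.3729, -0.5614, 0.2797]
tcp_rot: [-180.0, 0.0, -47.2]
force: [-0.2, 0.8, 0.6]
width: 0.004
grasp_force: 0.0
t 14.35 stand x,y,z mm [ 166.9 -179.6  279.7] rot [-180.     0.   -47.2] F stand [-0.72  0.37  0.56] w 0.004
lug (np.float64(367.92), np.float64(112.5), 146) lever (np.float64(370.12), np.float64(135.29), 215)
lug (np.float64(367.89), np.float64(112.4), 148) lever (np.float64(370.12), np.float64(135.29), 215)
top lug (np.float64(430.0), np.float64(200.55), 109)
top lug (np.float64(429.95), np.float64(199.67), 115)
near [np.float64(357.33599999999996), np.float64(420.63000000000005)]
bot [np.float64(312.9839999999999), np.float64(525.3360000000001)]
left diff px 680
```

View pics/c6.png

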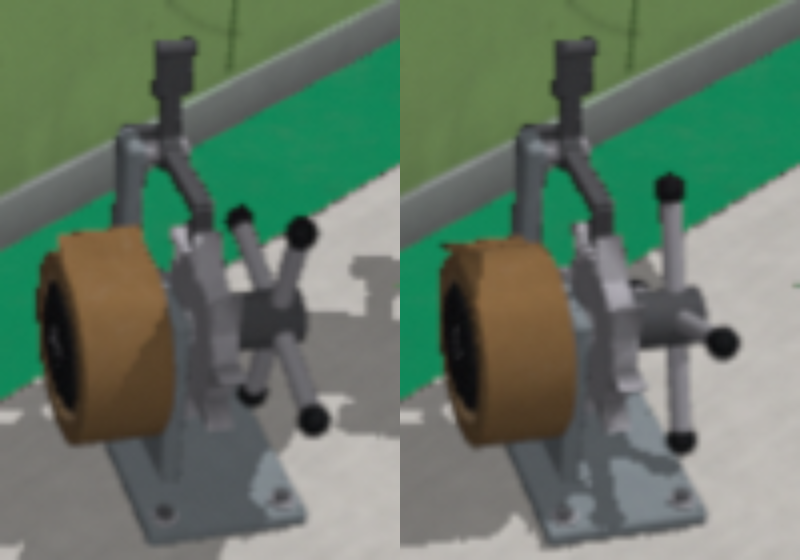

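The lug and lever are back exactly at their starting pixels, and the wheel has turned one notch to about 0.68 rad. The robot is clear of everything, and the differences elsewhere in the picture look like shadow.

```bash
python3 -c "
from bench import robot
print(robot.close_job())"
```

```text
the job is handed in; nothing more can be done
None
```

The job is done and handed in at about 14 s: the pawl was lifted, the wheel went back one notch (to about 0.68 rad), and the pawl is fully down again in the next gap, with the robot clear of everything.

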